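# Put the lathe tools away by hand and size

### The job

The five lathe tools lying loose on the bench go back into their two trays: right-hand tools (with the head pointing away from you it bends to the left) in the blue tray, left-hand tools (head bending to the right) in the green tray, heads toward the far end as the trays are shaped. In each tray every tool lies down fully in the notches for its shank, so that the row runs in order of size from the narrowest to the widest notch, each elbow just ahead of the front notched bar like that of the tool already in the green tray. Leave that tool in its place and do not disturb the boring bar and the collet.

Things in the scene. Friction and masses are not known exactly. Their poses are not given: they have to be found in the camera images.
- rh_tool_16: Small right-hand lathe tool: grey steel bar 16 mm wide and high, straight shank 80 mm, then a head bent 45 deg to its left (+y), gold insert at the nose. Origin: elbow, on the shank's centre line and underside; x along the shank to the head (shank x = -80..0), nose at (17, +17) mm. 0.19 kg, centre of mass x = -30; a grip at x = -34 clears the tray's bars. Loose on the bench.
- rh_tool_20: Middle right-hand lathe tool: grey steel bar 20 mm wide and high, straight shank 95 mm, then a head bent 45 deg to its left (+y), gold insert at the nose. Origin: elbow, on the shank's centre line and underside; x along the shank to the head (shank x = -95..0), nose at (22, +22) mm. 0.37 kg, centre of mass x = -36; a grip at x = -40 clears the tray's bars. Loose on the bench.
- rh_tool_25: Large right-hand lathe tool: grey steel bar 25 mm wide and high, straight shank 110 mm, then a head bent 45 deg to its left (+y), gold insert at the nose. Origin: elbow, on the shank's centre line and underside; x along the shank to the head (shank x = -110..0), nose at (27, +27) mm. 0.68 kg, centre of mass x = -40; a grip at x = -42 clears the tray's bars. Loose on the bench.
- lh_tool_16: Small left-hand lathe tool: grey steel bar 16 mm wide and high, straight shank 80 mm, then a head bent 45 deg to its right (-y), gold insert at the nose. Origin: elbow, on the shank's centre line and underside; x along the shank to the head (shank x = -80..0), nose at (17, -17) mm. 0.19 kg, centre of mass x = -30; a grip at x = -34 clears the tray's bars. Loose on the bench.
- lh_tool_20: Middle left-hand lathe tool: grey steel bar 20 mm wide and high, straight shank 95 mm, then a head bent 45 deg to its right (-y), gold insert at the nose. Origin: elbow, on the shank's centre line and underside; x along the shank to the head (shank x = -95..0), nose at (22, -22) mm. 0.37 kg, centre of mass x = -36; a grip at x = -40 clears the tray's bars. Already home in the green tray.
- lh_tool_25: Large left-hand lathe tool: grey steel bar 25 mm wide and high, straight shank 110 mm, then a head bent 45 deg to its right (-y), gold insert at the nose. Origin: elbow, on the shank's centre line and underside; x along the shank to the head (shank x = -110..0), nose at (27, -27) mm. 0.68 kg, centre of mass x = -40; a grip at x = -42 clears the tray's bars. Loose on the bench.
- blue_tray: Blue tray for right-hand tools, fixed, metal, 150 x 164 mm, rim 13 high. Origin: centre of underside; x to the far end (heads). White 12 mm bars with notches at x = 27 and -31: notch floors z = 10, teeth 21, tray floor 4. Notches for 16, 20, 25 mm shanks (8 mm wider) at y = +52, 0, -52. Seated elbow: x = +41, z = 10. Steel pegs 22 high by the noses keep left-hand tools out.
- green_tray: Green tray for left-hand tools, fixed, metal, 150 x 164 mm, rim 13 high. Origin: centre of underside; x to the far end (heads). White 12 mm bars with notches at x = 27 and -31: notch floors z = 10, teeth 21, tray floor 4. Notches for 16, 20, 25 mm shanks (8 mm wider) at y = -52, 0, +52. Seated elbow: x = +41, z = 10. Steel pegs 22 high by the noses keep right-hand tools out.
- boring_bar: bystander: dark boring bar lying between the loose tools and the wooden case, 161 x 35 mm, 34 mm high; origin at the centre of its underside, x along it
- er_collet: bystander: grey slotted collet standing upright near the wooden case, 33 mm across, 46 mm high; origin at the centre of its underside

How it is judged:
By the outcome, as a careful person would: the job done as asked, in the order asked, and still so for the second after the job is handed in, with the robot touching nothing.
It also fails if it takes over 109 s, if anything falls off the work surface, if the arm or the gripper's body presses on something with over 40 N, if the wrist force passes 120 N, or if a joint passes its speed limit or range.

### The arm

A 6-joint arm with a two-finger parallel gripper is mounted at the origin on a cart in front of the work surface, level with it; the furniture and walls round the work are solid. World frame = base frame: x ahead of the robot, y to its left, z up, the work surface at z = 0. Lengths are in m, angles in degrees, forces in N, time in s.
With the tool pointing down it reaches from about 0.325 to 0.85 m from the base axis. Payload 15.5 kg.
Tool frame: the origin (TCP) lies midway between the tips of the shut fingers; the grasp point (between the pads) lies 19 mm behind it; z points along the fingers, y is the line along which they close (so a half turn about z gives the same grasp; the last joint's range is limited). The gripper opens to 91 mm and grips with 3 to 60 N. Pads are 32 mm wide; open, the fingers measure 118 mm over their backs; the gripper's body (76 mm by 178 mm) begins 60 mm behind the grasp point.
Start: joints at [69.471, 28.281, 77.091, -0, 74.628, -5.472], TCP at [0.162, 0.604, 0.214] pointing down, gripper open.
Joint ranges: [-166.48, 166.48], [-47.26, 123.95], [12.59, 153.08], [-70.14, 250.14], [6.76, 159.57], [-176.63, 176.63]. Speed limits (degrees/s): [108.29, 108.29, 147.25, 172.46, 172.46, 172.46].

### API

Orientations are given as a 3x3 rotation matrix whose columns are the frame's x, y, z axes.
In Python, from bench import ctrl gives the robot as it stands. The module is installed in compiled form; this text tells all that it offers. Calls block until the motion is done:
- ctrl.goto(position, orientation): joint-space move of the TCP to a pose.
- ctrl.move_l(position, vel=0.15, ori=None, contact_N=None): straight line of the TCP; ori=None keeps the orientation; vel is the mean speed in m/s. With contact_N (N) it stops when the force on the tool has changed by that much, and returns True; else False.
- ctrl.movej(angles): joint-space move.
- ctrl.command_gripper(opening): opening from 0.0 (shut) to 1.0 (fully open); the grip force is fixed at half the most; returns when the fingers have stopped.
- ctrl.sleep(seconds).
- ctrl.ik(position, orientation): joint angles nearest the present ones, or None.
- ctrl.read_camera(name): name is "scene" or "top" or "wrist"; returns the picture (420x560x3 uint8, blue, green, red); there is no depth.
- ctrl.camera_params(name): a dict with "fx", "fy", "cx", "cy" (pixels), "pose" (4x4, takes a point from camera to world coordinates); the wrist camera has in their place "T_tool_cam" (4x4, takes a point from camera to tool coordinates, whose origin is the TCP and whose axes are the flange's). Camera axes: x right, y up, looking along -z (the intrinsics and any distortion apply to the point x, -y, -z); pixel columns grow to the right and rows downward; lengths in m; the calibration is good to about 2 mm. The wrist camera is an equidistant fisheye: a pixel r from the principal point sees the ray r / f radians off the axis. A picture is of the moment at which its call begins: read the wrist's pose just before it. camera_params takes no time and is no camera call.
A pose or a line that the arm cannot do raises ctrl.MotionError and nothing moves.
- ctrl.sign_off(): hands the job in; it is judged then, once.
Readings, each from a call of its own:
- ctrl.current_t(): time.
- ctrl.current_q(): joint angles.
- ctrl.current_dq(): joint speeds.
- ctrl.current_effort(): joint torques, N m.
- ctrl.current_tool_pos(): TCP position.
- ctrl.current_eef_rot(): TCP orientation.
- ctrl.current_contact_force(): force on the tool from outside, world axes, zero at the start.
- ctrl.current_wrist_torque(): the same for the moment, N m.
- ctrl.current_grip_width(): opening from 0.0 (shut) to 1.0 (fully open).
- ctrl.current_grasp_force(): force on a finger pad.
Only numpy, scipy, OpenCV 4.12 (cv2) and the standard library are available. Lean on these libraries where they do the work, as an engineer would, in place of code of your own. Each camera call takes 0.05 s, during which the arm holds its last target. There are 200 camera calls.

## Working session

There is one attempt and no reset: what is moved stays moved. The work goes in short steps, each a Python script; the robot and the scene stay as the last script left them, time stands still between calls to the robot, and variables do not carry over. Pictures are saved under pics/ and viewed, at most 14 in all, crops included, and the job is handed in when it is done.

```bash
mkdir -p pics
python3 - <<'E'
from bench import ctrl
import cv2,numpy as np
for n in("scene","top"):
    cv2.imwrite(f"pics/{n}0.png",ctrl.read_camera(n)); p=ctrl.camera_params(n); print(n,{k:np.round(v,4).tolist() if not isinstance(v,str) else v for k,v in p.items()})
p=ctrl.camera_params("wrist");print({k:np.round(v,4).tolist() if not isinstance(v,str) else v for k,v in p.items()})
print(ctrl.current_t(),ctrl.current_eef_rot())
E
```

```text
scene {'fx': 469.2272, 'fy': 469.2272, 'cx': 274.9999, 'cy': 209.6786, 'pose': [[0.8952, 0.2778, -0.3484, 0.141], [-0.4452, 0.591, -0.6727, -0.6884], [0.0191, 0.7574, 0.6527, 0.8441], [0.0, 0.0, 0.0, 1.0]]}
top {'fx': 511.6803, 'fy': 511.6803, 'cx': 289.9442, 'cy': 213.5706, 'pose': [[-0.0224, 0.9824, -0.1852, 0.3442], [-0.9996, -0.0247, -0.01, 0.1444], [-0.0144, 0.1849, 0.9826, 1.226], [0.0, 0.0, 0.0, 1.0]]}
{'fx': 325.1923, 'fy': 325.1923, 'cx': 275.6436, 'cy': 204.4525, 'T_tool_cam': [[-0.0009, 0.9703, 0.2418, 0.0679], [1.0, 0.001, -0.0005, 0.0], [-0.0008, 0.2418, -0.9703, -0.1713], [0.0, 0.0, 0.0, 1.0]]}
0.1 [[-9.65688178e-01  2.59704017e-01 -4.08181992e-04]
 [ 2.59704307e-01  9.65687633e-01 -1.03336982e-03]
 [ 1.25806010e-04 -1.10391964e-03 -9.99999383e-01]]
```

View pics/scene0.png

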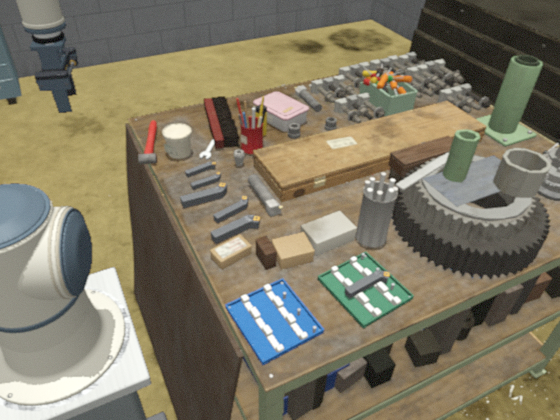

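View pics/top0.png

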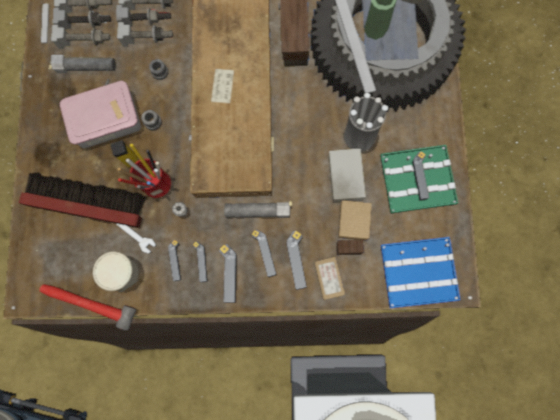

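The scene view shows the tools, trays and clutter. In the top view, five loose tools lie at u 170–300, v 235–300, with the blue tray at (420,272) and the green at (418,180). I'll zoom in.

Run:
```python
import cv2
a=cv2.imread("pics/top0.png")
cv2.imwrite("pics/c1.png",cv2.resize(a[190:310,155:315],None,fx=5,fy=5,interpolation=cv2.INTER_CUBIC))
cv2.imwrite("pics/c2.png",cv2.resize(a[138:312,320:470],None,fx=3.4,fy=3.4,interpolation=cv2.INTER_CUBIC))
```

```text
(no output)
```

View pics/c1.png

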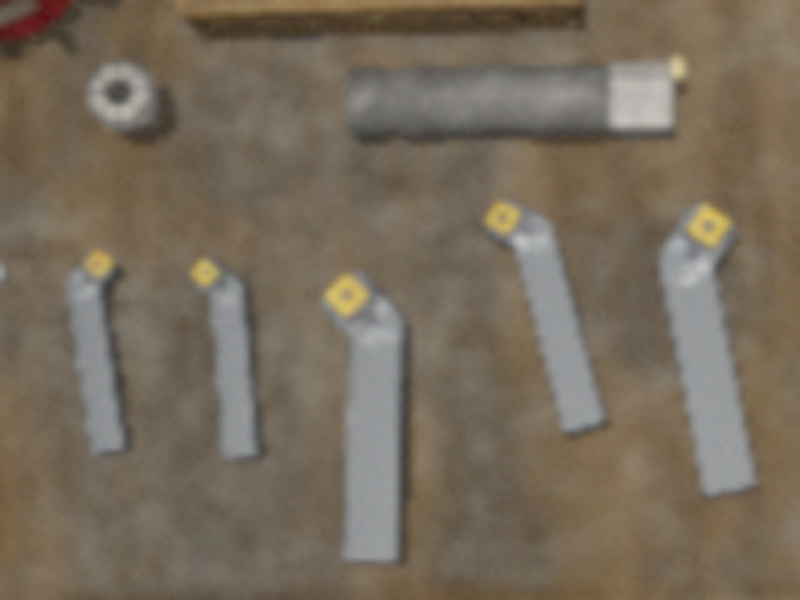

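View pics/c2.png

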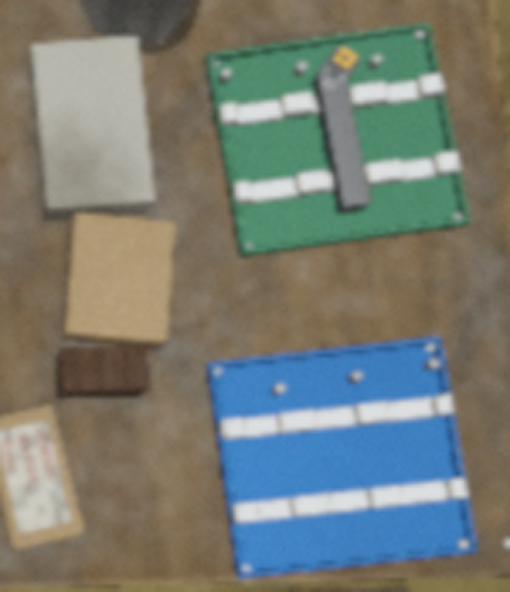

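The crop shows, from left to right: LH16, RH16, RH25, RH20, LH25. The blue tray is empty and the green one holds LH20 in the middle notch. Next I'll measure coarsely from the top view.

```bash
cat > h.py <<'E'
from bench import ctrl
import cv2,numpy as np
def topts(uv,z,name,T=None):
    p=ctrl.camera_params(name); uv=np.atleast_2d(np.asarray(uv,float))
    a=(uv-[p["cx"],p["cy"]])/[p["fx"],p["fy"]]
    if name=="wrist":
        r=np.linalg.norm(a,axis=1); k=np.sin(r)/np.maximum(r,1e-9)
        d=np.c_[a[:,0]*k,-a[:,1]*k,-np.cos(r)]; M=T@p["T_tool_cam"]
    else: d=np.c_[a[:,0],-a[:,1],-np.ones(len(a))]; M=np.array(p["pose"])
    w=d@M[:3,:3].T; o=M[:3,3]
    return (o+w*((z-o[2])/w[:,2])[:,None])[:,:2]
def toolT():
    T=np.eye(4);T[:3,:3]=ctrl.current_eef_rot();T[:3,3]=ctrl.current_tool_pos();return T
def masks(im):
    H=cv2.cvtColor(im,cv2.COLOR_BGR2HSV).astype(int)
    grey=(H[...,1]<50)&(H[...,2]>105)
    gold=(H[...,0]>15)&(H[...,0]<35)&(H[...,1]>110)&(H[...,2]>150)
    return grey,gold
L={16:.080,20:.095,25:.110}
def measure(im,name,T,guess,h,zb=0.):
    """guess: rough xy of shank middle; returns elbow xy, yaw, width"""
    grey,gold=masks(im)
    n,lab,st,ce=cv2.connectedComponentsWithStats(grey.astype(np.uint8))
    big=[i for i in range(1,n) if st[i,4]>100]
    C=topts(ce[big],zb+h/1000,name,T); i=big[np.argmin(np.linalg.norm(C-guess,axis=1))]
    v,u=np.nonzero(lab==i); P=topts(np.c_[u,v],zb+h/1000,name,T)
    c=P.mean(0); ax=np.linalg.svd(P-c,full_matrices=False)[2][0]; ax*=np.sign(ax[0])
    for _ in range(4):   # shank edges: fit a line through the mid points of slices
        s=(P-c)@ax; t=(P-c)@[-ax[1],ax[0]]; s0=np.percentile(s,1)
        e=np.arange(s0+.006,s0+L[h]-.018,.003); m=[(s>=b)&(s<b+.003) for b in e]
        mid=np.array([(t[k].min()+t[k].max())/2 for k in m]); w=np.median([np.ptp(t[k]) for k in m])
        k,b=np.polyfit(e+.0015,mid,1); per=np.array([-ax[1],ax[0]])
        c=c+b*per; ax=ax+k*per; ax/=np.linalg.norm(ax)
    s=(P-c)@ax; t=(P-c)@[-ax[1],ax[0]]
    px=np.sqrt(np.abs(np.linalg.det(topts([[u[0]+1,v[0]],[u[0],v[0]+1]],zb+h/1000,name,T)-P[0])))
    tail=np.median([s[(t>a)&(t<a+.002)].min() for a in np.arange(-.006,.006,.002)])-px/2
    return c+(tail+L[h])*ax,np.degrees(np.arctan2(ax[1],ax[0])),w
E
python3 - <<'E'
from h import *
im=cv2.imread("pics/top0.png")
for n,h,uv in[("lh16",16,(174,262)),("rh16",16,(202,262)),("rh25",25,(230,277)),("rh20",20,(267,256)),("lh25",25,(297,264)),("lh20",20,(421,180))]:
    zb=.01 if n=="lh20" else 0.
    g=topts(uv,h/1000,"top")[0]; r=measure(im,"top",None,g,h,zb); print(n,g.round(3),np.round(r[0],4),round(r[1],1),round(r[2],4))
H=cv2.cvtColor(im,cv2.COLOR_BGR2HSV)
for n,lo,hi in[("blue",(100,130,60),(125,255,255)),("green",(65,80,40),(95,255,200))]:
    m=cv2.inRange(H,lo,hi); m[:,:320]=0; m[:140]=0
    c=max(cv2.findContours(cv2.morphologyEx(m,cv2.MORPH_CLOSE,np.ones((9,9))),0,2)[0],key=cv2.contourArea)
    P=topts(c[:,0],.013,"top"); print(n,cv2.minAreaRect((P*1000).astype(np.float32)))
for n,uv in[("box",(347,173)),("cyl",(365,125)),("barR",(290,210)),("edge",(230,308))]: print(n,topts(uv,0,"top").round(3))
E
```

```text
lh16 [0.462 0.434] [0.4924 0.449 ] 15.8 0.0193
rh16 [0.461 0.368] [0.4277 0.349 ] -28.4 0.0394
rh25 [0.423 0.3  ] [0.4745 0.3025] -0.9 0.0257
rh20 [0.471 0.213] [0.518  0.2264] 14.2 0.0209
lh25 [0.45  0.143] [0.5021 0.1545] 9.8 0.0262
lh20 [ 0.646 -0.162] [ 0.6417 -0.1736] -65.7 0.0148
blue ((425.7330627441406, -145.04666137695312), (147.89202880859375, 163.29031372070312), 4.982017517089844)
green ((652.816650390625, -157.80142211914062), (148.57481384277344, 162.80838012695312), 6.445247173309326)
box [[0.674 0.014]]
cyl [[ 0.797 -0.037]]
barR [[0.584 0.157]]
edge [[0.352 0.303]]
```

```bash
cat >> h.py <<'E'
def R(yaw,sg=-1):
    a=np.radians(yaw); x=sg*np.array([np.cos(a),np.sin(a),0]); z=np.array([0,0,-1.]); return np.c_[x,np.cross(z,x),z]
def snap(fn):
    T=toolT(); im=ctrl.read_camera("wrist"); cv2.imwrite(f"pics/{fn}.png",im); np.save(f"pics/{fn}.npy",T); return im,T
E
python3 - <<'E'
from h import *
for sg in(1,-1):
    for p,y in[((.44,.43,.2),10),((.43,.3,.005),0),((.42,-.145,.02),5),((.65,-.158,.02),6.4)]:
        q=ctrl.ik(p,R(y,sg)); print(sg,p,None if q is None else np.round(q))
t=ctrl.current_t(); ctrl.goto((.43,.30,.2),R(0)); print(ctrl.current_t()-t,ctrl.current_tool_pos(),ctrl.current_q()); snap("w1")
E
```

```text
1 (0.44, 0.43, 0.2) [ 39.  28.  80.  -0.  72. 119.]
1 (0.43, 0.3, 0.005) [ 28.  38. 102.  -0.  40. 118.]
1 (0.42, -0.145, 0.02) [-27.  33. 113.  -0.  34.  58.]
1 (0.65, -0.158, 0.02) [-19.  44.  80.  -0.  56.  65.]
-1 (0.44, 0.43, 0.2) [ 39.  28.  80.  -0.  72. -61.]
-1 (0.43, 0.3, 0.005) [ 28.  38. 102.  -0.  40. -62.]
-1 (0.42, -0.145, 0.02) [ -27.   33.  113.   -0.   34. -122.]
-1 (0.65, -0.158, 0.02) [ -19.   44.   80.   -0.   56. -115.]
1.5 [0.42978433 0.30068733 0.20004626] [ 2.84445036e+01  2.11065639e+01  9.22535404e+01  1.39097571e-02
  6.66289680e+01 -6.15822733e+01]
```

View pics/w1.png

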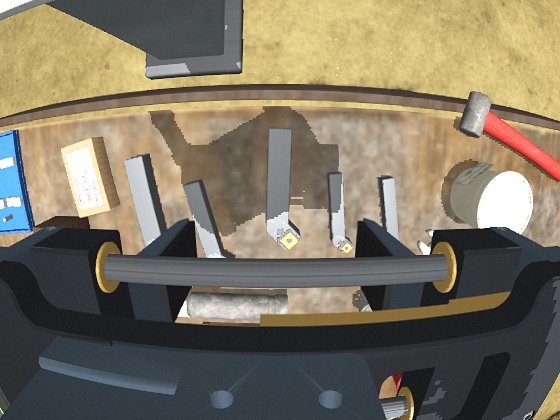

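The wrist view shows RH25 at (280,180) in the gripper's shadow, RH16 at (337,205), RH20 and LH25 at left, and LH16 partly behind a finger. I'll change the mask to B−R, which is robust to shade, and compare the two cameras.

```bash
python3 - <<'E'
s=open('h.py').read()
s=s.replace("grey=(H[...,1]<50)&(H[...,2]>105)","f=im.astype(int); grey=(f[...,0]-f[...,2]>DB)&(H[...,2]>VM)").replace("def masks","DB,VM=-4,50\ndef masks")
open('h.py','w').write(s)
E
cat > t.py <<'E'
import h
from h import *
top=cv2.imread("pics/top0.png"); w=cv2.imread("pics/w1.png"); T=np.load("pics/w1.npy")
for p in[(174,265),(202,265),(230,280),(297,264),(421,180),(190,262),(186,220)]: print("top",p,top[p[1],p[0]])
for p in[(281,150),(337,200),(390,190),(205,215),(145,190),(310,180),(360,190)]: print("w",p,w[p[1],p[0]])
for vm in (60,100):
  h.VM=vm
  for n,s,g in[("lh16",16,(.462,.434)),("rh16",16,(.461,.368)),("rh25",25,(.423,.3)),("rh20",20,(.471,.213)),("lh25",25,(.45,.143)),("lh20",20,(.646,-.162))]:
    for c,im,t in(("top",top,None),("wrist",w,T)):
        if c=="wrist" and n in("lh20",): continue
        try: r=measure(im,c,t,np.array(g),s,.01 if n=="lh20" else 0.); print(vm,n,c,np.round(r[0],4),round(r[1],1),round(r[2],4))
        except Exception as e: print(n,c,"fail")
E
python3 t.py
```

```text
top (174, 265) [146 145 142]
top (202, 265) [151 148 146]
top (230, 280) [154 153 151]
top (297, 264) [156 154 151]
top (421, 180) [136 134 131]
top (190, 262) [ 77  91 100]
top (186, 220) [ 75  95 109]
w (281, 150) [142 139 135]
w (337, 200) [131 129 124]
w (390, 190) [223 219 214]
w (205, 215) [133 129 125]
w (145, 190) [215 211 206]
w (310, 180) [ 89 106 117]
w (360, 190) [138 159 174]
60 lh16 top [0.4983 0.4409] 9.7 0.0147
60 lh16 wrist [0.4927 0.3742] 5.5 0.0155
60 rh16 top [0.4945 0.3722] 4.9 0.0144
60 rh16 wrist [0.4927 0.3742] 5.5 0.0155
60 rh25 top [0.4767 0.2988] -2.2 0.0235
60 rh25 wrist [0.4755 0.3023] -1.7 0.0236
60 rh20 top [0.5182 0.2256] 13.6 0.0171
60 rh20 wrist [0.505  0.1792] 130.7 0.0702
60 lh25 top [0.5031 0.154 ] 9.6 0.0216
lh25 wrist fail
60 lh20 top [ 0.6511 -0.1677] -82.4 0.1454
100 lh16 top [0.4987 0.4418] 9.9 0.0143
100 lh16 wrist [0.498  0.4439] 10.0 0.0142
100 rh16 top [0.4948 0.3719] 4.1 0.0143
100 rh16 wrist [0.4948 0.3745] 4.8 0.0141
100 rh25 top [0.4767 0.3007] -1.1 0.0212
100 rh25 wrist [0.4751 0.3023] -1.6 0.0234
100 rh20 top [0.5182 0.2256] 13.6 0.0171
100 rh20 wrist [0.5172 0.2285] 14.2 0.0182
100 lh25 top [0.5031 0.154 ] 9.6 0.0216
100 lh25 wrist [0.5014 0.1564] 9.7 0.0239
100 lh20 top [ 0.6512 -0.1682] -82.7 0.1453
```

Both cameras agree within about 2 mm, so I'll use the mean. I'm picking RH25, then viewing the blue tray with the wrist camera from beyond it.

```bash
cat >> h.py <<'E'
def xy(e,yaw,s):
    a=np.radians(yaw); return np.array(e)+s*np.array([np.cos(a),np.sin(a)])
def pick(e,yaw,zt,lift=.12,s=-.043,op=.5):
    p=xy(e,yaw,s); ctrl.command_gripper(op)
    ctrl.goto([*p,.09],R(yaw)); hit=ctrl.move_l([*p,zt],vel=.12,contact_N=25)
    ctrl.command_gripper(0.); w=ctrl.current_grip_width()*91
    ctrl.move_l([*p,lift],vel=.2)
    print("pick",hit,"width",round(w,1),round(ctrl.current_grip_width()*91,1),"F",ctrl.current_grasp_force(),ctrl.current_contact_force(),"t",ctrl.current_t())
E
python3 - <<'E'
from h import *
pick((.476,.3015),-1.6,.005)
ctrl.goto((.50,-.145,.22),R(5)); snap("w2"); print(ctrl.current_t(),ctrl.current_grip_width()*91)
E
```

```text
pick False width 24.9 24.8 F 29.998676776885986 [-0.29234579  0.32862881 -7.70207396] t 5.025
6.7667 24.64436010055471
```

View pics/w2.png

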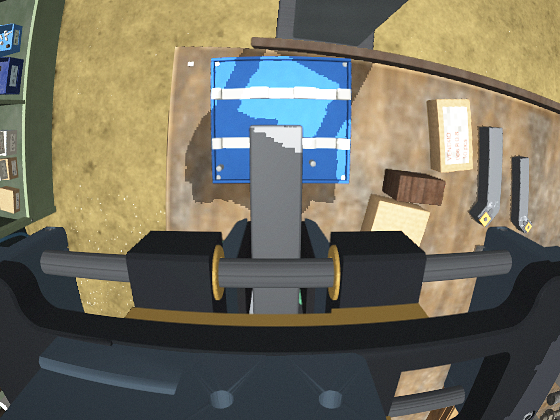

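The blue tray is fully visible at (212–352, 57–184), and the held tool's tail is at (276,127). Next I'll measure the tray, and use the held tool to find the wrist camera's bias.

```bash
cat >> h.py <<'E'
def tray(im,name,T,lo,hi,roi,z=.013):
    m=cv2.inRange(cv2.cvtColor(im,cv2.COLOR_BGR2HSV),lo,hi); k=np.zeros_like(m); x0,x1,y0,y1=roi; k[y0:y1,x0:x1]=255
    m=cv2.morphologyEx(m&k,cv2.MORPH_OPEN,np.ones((3,3)))
    v,u=np.nonzero(m); hull=cv2.convexHull(np.c_[u,v].astype(np.float32))[:,0]
    r=cv2.minAreaRect((topts(hull,z,name,T)*1000).astype(np.float32)); return r
BL=((95,120,40),(125,255,255)); GR=((60,80,30),(95,255,220))
E
python3 - <<'E'
from h import *
im=cv2.imread("pics/w2.png");T=np.load("pics/w2.npy"); top=cv2.imread("pics/top0.png")
print(tray(im,"wrist",T,*BL,(200,365,45,195)))
print("top blue",tray(top,"top",None,*BL,(375,465,230,312)),"green",tray(top,"top",None,*GR,(375,465,140,216)))
tcp=T[:3,3]; zt=tcp[2]+.020
# held tool: axis through two rows of its edges, tail
uv=[(276,127),(276,215)]; print("tcp",tcp,topts(uv,zt,"wrist",T))
f=im.astype(int)
for r in (150,160,170,180,190,200):
    g=(abs(f[r,:,0]-f[r,:,2]-7)<9)&(f[r,:,0]<205); u=np.nonzero(g[235:320])[0]+235; print(r,u.min(),u.max(),topts([((u.min()+u.max())/2,r),(u.min(),r),(u.max(),r)],zt,"wrist",T).round(4).tolist())
E
```

```text
((424.0754699707031, -144.52696228027344), (148.5587921142578, 163.16798400878906), 5.017336368560791)
top blue ((425.648193359375, -144.97802734375), (148.6634521484375, 163.80838012695312), 4.939363956451416) green ((652.816650390625, -157.80142211914062), (148.57481384277344, 162.80838012695312), 6.445247173309326)
tcp [ 0.49999471 -0.14410983  0.21962153] [[ 0.43330521 -0.14969386]
 [ 0.47519501 -0.14602751]]
150 251 301 [[0.444, -0.1488], [0.445, -0.1604], [0.4429, -0.1372]]
160 250 311 [[0.4485, -0.1463], [0.4497, -0.1605], [0.4472, -0.132]]
170 251 300 [[0.4534, -0.1482], [0.4544, -0.1596], [0.4524, -0.1367]]
180 251 301 [[0.4581, -0.1475], [0.4591, -0.1593], [0.4571, -0.1358]]
190 250 301 [[0.4629, -0.1473], [0.464, -0.1594], [0.4619, -0.1353]]
200 251 301 [[0.4678, -0.1467], [0.4688, -0.1586], [0.4667, -0.1347]]
```

Held-tool axis and tail agree with expectation within 1 mm, so I'll trust the wrist camera. Placing RH25.

```bash
cat >> h.py <<'E'
B=((.4241,-.1445),5.0)
def place(tr,sy,zt,rel,off=-.002,lift=.10,dy=0.):
    (c,yaw)=tr; p=xy(xy(c,yaw,off),yaw+90,sy+dy)
    ctrl.goto([*p,.09],R(yaw)); ctrl.move_l([*p,.045],vel=.15)
    hit=ctrl.move_l([*p,.010+zt+.0005],vel=.05,contact_N=15); z=ctrl.current_tool_pos()[2]
    print("place hit",hit,"z",z,"F",ctrl.current_contact_force(),"w",ctrl.current_grip_width()*91)
    if z>.010+zt+.004: print("NOT SEATED"); return False
    ctrl.command_gripper(rel/91); ctrl.move_l([*p,lift],vel=.2); print("t",ctrl.current_t()); return True
E
python3 - <<'E'
from h import *
if place(B,-.052,.005,30.5): pick((.4937,.3732),5.0,.003,s=-.041)
E
```

```text
place hit True z 0.015143291642453576 F [ 0.14554225 -0.20523306  5.42497137] w 24.70684578194137
t 9.3917
pick False width 15.5 15.5 F 29.99818503856659 [-0.22963049 -0.21233869 -2.32050924] t 14.0583
```

Run:
```python
from h import *
if place(B,.052,.003,22,off=0.):
    ctrl.goto((.50,-.145,.22),R(5)); snap("w3")
    if 1: pick((.5175,.2272),14.0,.004)
```

```text
place hit True z 0.012972194539180509 F [-0.26364806 -0.1082393   7.29281359] w 15.662950838835162
t 17.775
pick False width 19.7 19.6 F 29.99854266643524 [ 0.45922974  0.22652915 -4.02039771] t 22.575
```

View pics/w3.png

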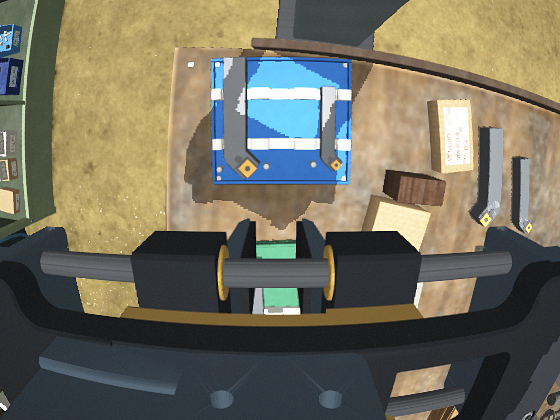

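RH25 and RH16 both lie in the blue tray's end notches: tails at (235,58) and (328,88), heads at (240,165) and (333,163). Next I'll place RH20, pick LH25 and view the green tray.

Run:
```python
from h import *
if place(B,0.,.004,27):
    pick((.5022,.1552),9.7,.005)
    p=ctrl.current_tool_pos(); ctrl.move_l([p[0],p[1],.26],vel=.3)
    ctrl.goto((.72,-.165,.28),R(6.4)); im,T=snap("w4"); print(ctrl.current_t(),T[:3,3])
```

```text
place hit True z 0.01399046895783005 F [0.0150618  0.80557256 6.4336967 ] w 19.796106159584514
t 25.95
pick False width 24.6 24.8 F 29.99874383211136 [ 0.20605548 -0.0454654  -6.49745968] t 29.6083
31.7833 [ 0.71975454 -0.16362779  0.27992537]
```

View pics/w4.png

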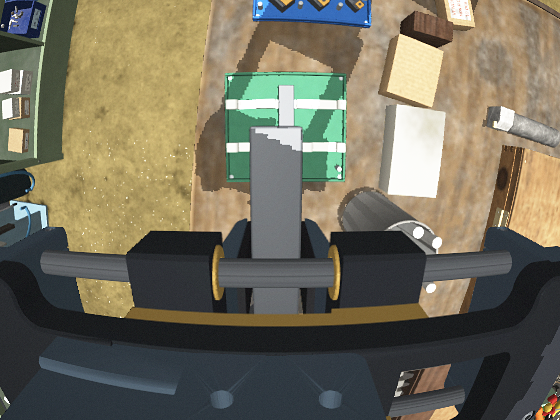

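The green tray is at (226–348, 73–182) and the tall steel cylinder is beside it, with its base near (350,205). I'll measure the tray and check the cylinder clearance.

Run:
```python
from h import *
im=cv2.imread("pics/w4.png");T=np.load("pics/w4.npy")
r=tray(im,"wrist",T,*GR,(215,360,60,195)); print(r)
print("cyl base pts",topts([(338,212),(348,193),(365,190)],0,"wrist",T).round(3))
for z in(0,.1,.15,.2): print(z,"scene base/top",topts([(373,247),(380,185)],z,"scene").round(3).tolist(),"top-view top",topts([(367,108)],z,"top").round(3).tolist())
c=(r[0][0]/1e3,r[0][1]/1e3); p=xy(xy(c,6.4,-.002),96.4,.052); print(p,[xy(xy(p,6.4,a),96.4,.089).round(3) for a in(-.038,.038)])
```

```text
((652.4318237304688, -157.4019775390625), (148.94093322753906, 162.72190856933594), 6.553006172180176)
cyl base pts [[ 0.765 -0.067]
 [ 0.735 -0.056]
 [ 0.728 -0.032]]
0 scene base/top [[0.752, -0.054], [0.922, 0.149]] top-view top [[0.842, -0.044]]
0.1 scene base/top [[0.68, -0.129], [0.83, 0.05]] top-view top [[0.802, -0.029]]
0.15 scene base/top [[0.643, -0.167], [0.783, 0.001]] top-view top [[0.781, -0.021]]
0.2 scene base/top [[0.607, -0.204], [0.737, -0.049]] top-view top [[0.761, -0.013]]
[ 0.6446479  -0.10594898] [array([ 0.597, -0.022]), array([ 0.672, -0.013])]
```

```bash
cat >> h.py <<'E'
G=((.6524,-.1574),6.5)
E
python3 - <<'E'
from h import *
ctrl.goto((.6446,-.1059,.18),R(6.5))
if place(G,.052,.005,30.5):
    p=ctrl.current_tool_pos(); ctrl.move_l([p[0],p[1],.2],vel=.3)
    pick((.4983,.4426),9.9,.003,s=-.041)
    p=ctrl.current_tool_pos(); ctrl.goto((.64,-.21,.18),R(6.5))
    if place(G,-.052,.003,22,off=0.):
        ctrl.goto((.45,.25,.25),R(0))
    cv2.imwrite("pics/top9.png",ctrl.read_camera("top")); print(ctrl.current_t())
im=cv2.imread("pics/top9.png"); cv2.imwrite("pics/c9.png",cv2.resize(im[138:312,320:470],None,fx=3.4,fy=3.4,interpolation=cv2.INTER_CUBIC))
E
```

```text
place hit True z 0.0151480578729868 F [-1.22247292  0.53451369  5.52280492] w 24.820572619131262
t 34.7833
pick False width 15.9 15.7 F 29.999147057533264 [-0.0805015  -0.15880909 -1.24455838] t 39.9833
place hit True z 0.01304647367348984 F [-1.67083042 -0.40269885  8.47497775] w 16.04021337726286
t 44.8333
46.7833
```

View pics/c9.png

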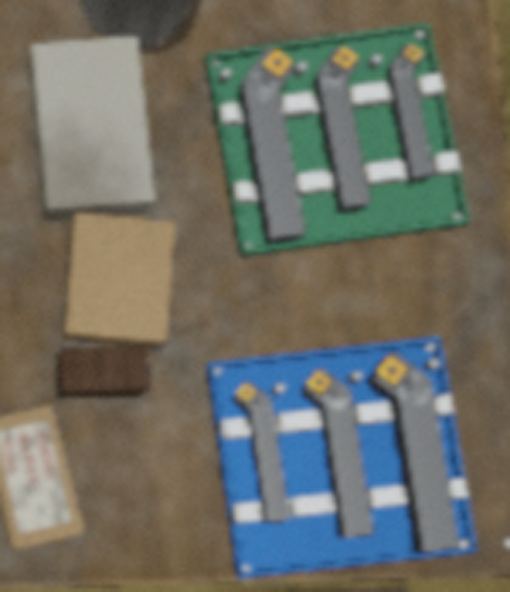

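All six tools lie in their notches. The tail positions relative to the bars match the reference tool within about 1 mm.

```bash
python3 -c "
from bench import ctrl
print(ctrl.sign_off())"
```

```text
the job is handed in; nothing more can be done
None
```

The job is handed in at about 47 s of the 109 s allowed: all five loose tools are seated in order of size in their trays, matching the reference tool to about 1 mm by eye in the last top picture, and that tool, the boring bar and the collet were never handled.

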